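Post the blade box through the return chest's flap

ROBOT

A 6-joint arm with a two-finger parallel gripper is mounted at the origin on a cart in front of the work surface, level with it; the furniture and walls round the work are solid. World frame = base frame: x ahead of the robot, y to its left, z up, the work surface at z = 0. Lengths are in mm, angles in rad, forces in N, time in s.
With the tool pointing down it reaches from about 325 to 850 mm from the base axis. Payload 4.4 kg.
Tool frame: the origin (TCP) lies on the centre line of the jaws, within the pads' length; the fingertips stand 8 mm ahead of it and the grasp point (between the pads) lies 11 mm behind it (manip.tips_ahead is the distance from the TCP to the fingertips, in mm); x points along the fingers, y is the direction in which the jaws open and shut, and the axes are right-handed (so a half turn about x gives the same grasp; the last joint's range is limited). The gripper opens to 94 mm and grips with 3 to 60 N. Pads are 16 mm wide; open, the fingers measure 119 mm over their backs; the gripper's body (75 mm by 177 mm) begins 78 mm behind the grasp point.
Start: joints at [-1.325, 0.207, 1.542, -0, 1.393, -0.15], TCP at [221.677, -530.553, 213.447] pointing down, gripper open.
Joint ranges: [-2.73, 2.73], [-0.86, 2.22], [0.23, 2.46], [-1.11, 4.25], [0.08, 2.63], [-2.82, 2.82]. Speed limits (rad/s): [2.79, 2.79, 3.14, 3.14, 3.14, 3.14].

INTERFACE

Orientations are given as a rotation vector (axis times angle).
In Python, from station import manip, eyes gives the robot as it stands.
- The arm moves only by the tool carry_out, never from a script. Its argument "rows" is a list of rows, each a list of 3 entries, a list of its own where there are three numbers: the shift along the world's x, y, z in cm, then the turn, a rotation vector about the world's x, y, z in rad, then the opening, from -1 (shut) to 1 (fully open). A call has 1 to 8 rows; each row is the pose to reach, as a shift and turn from the pose commanded when the call began; what a row does not reach only later rows make up. A row lasts 1/10 s, in which the tool goes at most 50 mm and 8.59 degrees, less where a joint would pass 70% of its speed; a pose out of reach is approached as far as the arm can. A call with a gripper value outside its range is refused whole. The fingers move at their own pace and stop on an object; "grip_force" is the grip in N (left out, the last holds). Time passes only in rows, so rows that repeat a pose let the fingers close. It gives the time, the measured TCP pose, the force and the opening at its end, in the units of the state.
- manip.observe(): the state, without advancing time (a new reading comes with each control period).
- eyes.camera(name): name is "scene" or "top" or "wrist"; returns the picture (400x640x3 uint8, red, green, blue); there is no depth.
- eyes.get_calibration(name): a dict with "fx", "fy", "cx", "cy" (pixels), "R" (3x3) and "t" (3): a world point X has camera coordinates R X + t. Camera axes: x right, y down, z forward; pixel columns grow to the right and rows downward; lengths in mm; the calibration is good to about 2 mm. A picture is of the moment at which its call begins: read the wrist's pose just before it. get_calibration takes no time and is no camera call; for the wrist camera it gives the pose at the moment of the call.
- manip.job_done(): hands the job in, once; it reports no verdict.
The state is a dict: "clock": time; "q": joint angles; "dq": joint speeds; "tau": joint torques, N m; "tool_pos": TCP position; "tcp_rot": TCP orientation; "ft_force": force on the tool from outside, world axes, zero at the start; "ft_torque": the same for the moment, N m; "width": opening from 0.0 (shut) to 1.0 (fully open).
Only numpy, scipy, OpenCV 4.12 (cv2) and the standard library are available. Lean on these libraries where they do the work, as an engineer would, in place of code of your own. Each camera call takes 0.05 s, during which the arm holds its last target. There are 200 camera calls.

TASK

Post the blade box from the raised tray into the return chest without gripping or lifting it: with the fingertips slide it across until its long side lies flat along the fence, then push its near end steadily, without a shove, through the hanging flap until it tips over the sill and slides off down the chute. Draw the fingers back so that the flap swings fully shut, and leave the jar on the tray and the things on the bench round the chest where they are.

Things in the scene. Friction and masses are not known exactly. Their poses are not given: they have to be found in the camera images.
- chest: fixed narrow grey sheet-metal housing, 238 mm long (x), 72 wide, 187 high, with a clear roof window and a raised steel infeed tray before its mouth. Origin on the bench below the middle of the mouth, in the plane of the housing's front (x = 0). +x points into the housing, the feed direction, parallel to the fence; +y to the left of it; z up. It stands turned 0.25 to 0.85 rad to the left
- tray (a point): middle of the tray's flat top, chest point (-137, 66, 110) mm, axes as the chest's. The tray top is at z = 110, x = -285 to 0, y = -46 to 178 mm. Lips 9 mm high stand along its left edge (y = 178) and its far edge left of the mouth (x = 0, y over 48); its near edge (x = -285) is open
- fence (a point): middle of the foot of the fence's face, chest point (-137, -30, 110) mm, axes as the chest's. The fence is a straight rail along x on the right side of the tray, 24 mm high over it, face at y = -30 mm, in line with the right side of the mouth
- mouth (a point): middle of the mouth's sill, chest point (0, 0, 110) mm. The mouth is 60 mm wide (y = -30 to 30), open from z = 110 to 164; the front wall beside and above it reaches y = +-48 and z = 187. From x = 3 mm on a slippery chute falls inward at 24 degrees: the box tips and slides off by itself once its middle is 10 to 20 mm past the sill, its near end rising up to 45 mm as it tips
- flap (a joint): steel flap, 56 mm wide and 50 mm high, 0.05 kg, that hangs in the mouth from a hinge rod 164 mm over the bench and closes it by its weight alone; 0 rad = hanging shut, grows as it swings inward, up to 1.45. It needs under 1 N at its lower edge and swings back by itself once nothing holds it
- blade_box: closed plastic box on the tray, 200 x 44 x 32 mm, 0.26 to 0.49 kg, the only one on the tray (like ones lie on the bench). Origin mid-underside; x along its length, y across, z up. At the start x is within 0.18 rad of the chest's x, its middle line 62 to 94 mm from the fence face, its far end 25 to 50 mm before the flap. Flat along the fence its middle is at y = -8 mm of the chest
- parts_jar: screw-lid jar, 45 mm across and 42 mm high, standing at the far left corner of the tray; to be left alone. Origin in the middle of its underside
- v_block: steel V block, 55 x 36 x 32 mm, on the bench left of the housing; to be left alone. Origin in the middle of its underside
- oil_stone: dressing stone, 25 x 100 x 13 mm, on the bench right of the housing; to be left alone. Origin in the middle of its underside
- hex_key_l: hex key, 36 x 104 x 9 mm, on the bench right of the tray; to be left alone. Origin in the middle of its underside

How it is judged:
By the outcome, as a careful person would: the job done as asked, in the order asked, and still so for the second after the job is handed in, with the robot touching nothing.
It also fails if it takes over 58 s, if anything falls off the work surface, if the arm or the gripper's body presses on something with over 40 N, if the wrist force passes 120 N, or if a joint passes its speed limit or range.

## Working session

There is one attempt and no reset: what is moved stays moved. The work goes in short steps, Python scripts to look and compute and a tool call to move; the robot and the scene stay as the last step left them, time stands still between calls to the robot, and variables do not carry over. Pictures are saved under pics/ and viewed, about 8 in all and at most 12, crops included, and the job is handed in when it is done.

Besides the shell and the picture viewer there is one more tool, called after "Emit:" as name(argument=value, ...) on one line, values as JSON. carry_out: Moves the arm, as the interface text tells. Its arguments: {"type":"object","properties":{"rows":{"type":"array","items":{"type":"array"}},"grip_force":{"type":"number"}},"required":["rows"]}

```bash
mkdir -p pics
python3 - <<'E'
from station import manip, eyes
import cv2
print(manip.observe())
for n in("scene","top"):
    cv2.imwrite(f"pics/{n}0.png",eyes.camera(n)[...,::-1]); 
    c=eyes.get_calibration(n); print(n,c)
E
```

```text
{'clock': 0.0, 'q': array([-1.32552918e+00,  2.07413174e-01,  1.54291300e+00, -6.88902890e-06,
        1.39349174e+00, -1.50486365e-01]), 'dq': array([ 0.00013025, -0.00087452, -0.00044995, -0.00080727,  0.00052372,
       -0.00044539]), 'tau': array([ 1.36786098e-04, -3.70878160e+01, -2.81419230e+01,  6.98222173e-02,
        3.60915880e-02, -1.57718755e-04]), 'tool_pos': array([ 221.46976341, -529.80141764,  212.31408652]), 'tcp_rot': array([ 2.00494455,  0.40428906, -2.00517397]), 'ft_force': array([-0.33102032, -0.75307309,  0.90168366]), 'ft_torque': array([ 0.01388806,  0.00742319, -0.04223427]), 'width': 1.000289130834399}
scene {'fx': 479.10437191341754, 'fy': 479.10437191341754, 'cx': 313.5587212487312, 'cy': 200.2582069964043, 'R': array([[ 0.97373831, -0.22758588,  0.00619465],
       [-0.19485843, -0.84716668, -0.49430638],
       [ 0.11774506,  0.48011798, -0.86926568]]), 't': array([-656.5853986 ,  161.23124484,  939.04433808])}
top {'fx': 369.68618014914455, 'fy': 369.68618014914455, 'cx': 316.20268658820476, 'cy': 200.25592688094366, 'R': array([[-7.31864421e-02, -9.97318266e-01, -1.43653582e-04],
       [-9.72028587e-01,  7.13628337e-02, -2.23758291e-01],
       [ 2.23168482e-01, -1.62364378e-02, -9.74644657e-01]]), 't': array([ 12.89654277, 688.76776301, 812.96358886])}
```

View pics/scene0.png

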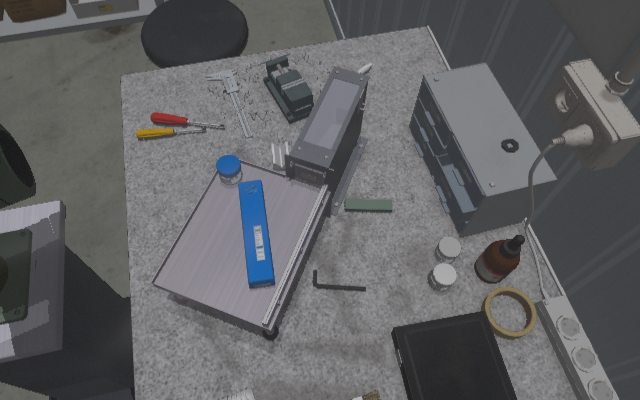

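View pics/top0.png

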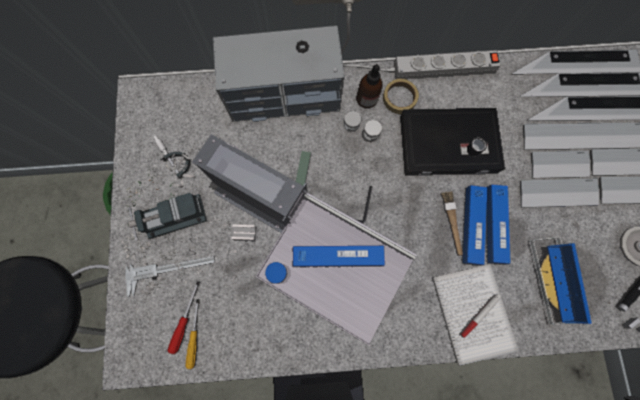

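The scene view shows the blue box at (256,235) on the tray, the fence on its right, the jar at (229,168) and the housing behind. The top view shows the box at (338,256), the fence running from (415,257) to (305,197) and the jar at (276,272). I'll enlarge both views to read the corners.

Run:
```python
import cv2,numpy as np
a=cv2.imread("pics/top0.png")[125:345,190:430]; b=cv2.imread("pics/scene0.png")[55:345,145:385]
a=cv2.resize(a,None,fx=1.66*1,fy=1.66,interpolation=3);b=cv2.resize(b,None,fx=1.66,fy=1.66,interpolation=3)
h=max(a.shape[0],b.shape[0]);a=cv2.copyMakeBorder(a,0,h-a.shape[0],0,0,0)
cv2.imwrite("pics/crop0.png",np.hstack([a,b]));print(a.shape,b.shape)
```

```text
(481, 398, 3) (481, 398, 3)
```

View pics/crop0.png

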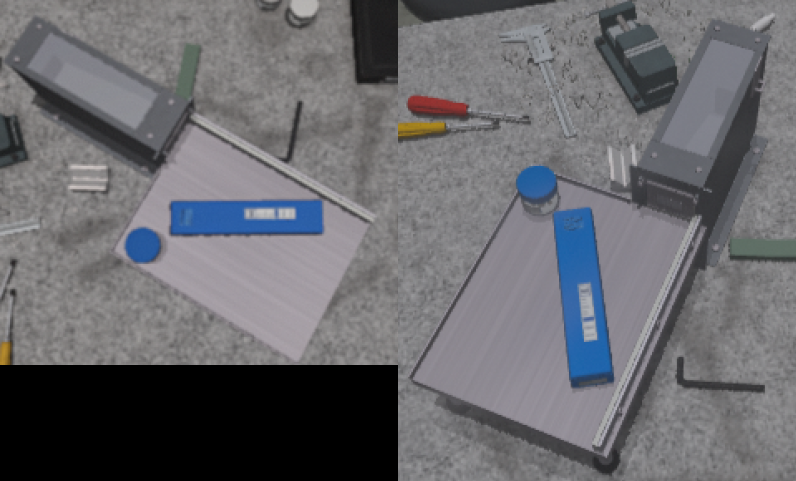

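```bash
cat > h.py <<'E'
import numpy as np, cv2
from scipy.optimize import least_squares
from station import manip, eyes
def ray(c,uv,z):
    d=c["R"].T@np.array([(uv[0]-c["cx"])/c["fx"],(uv[1]-c["cy"])/c["fy"],1]); o=-c["R"].T@c["t"]
    return (o+d*(z-o[2])/d[2])[:2]
def proj(c,X):
    p=c["R"]@X+c["t"]; return np.array([c["fx"]*p[0]/p[2]+c["cx"],c["fy"]*p[1]/p[2]+c["cy"]])
def w(P,xy):  # P = x,y,yaw
    c,s=np.cos(P[2]),np.sin(P[2]); return np.array([P[0]+c*xy[0]-s*xy[1],P[1]+s*xy[0]+c*xy[1]])
def inv(P,XY):
    c,s=np.cos(P[2]),np.sin(P[2]); d=np.array(XY)[:2]-P[:2]; return np.array([c*d[0]+s*d[1],-s*d[0]+c*d[1]])
E
python3 - <<'E'
from h import *
T=eyes.get_calibration("top");S=eyes.get_calibration("scene")
ct=lambda u,v:(190+u/1.66,125+v/1.66); cs=lambda u,v:(145+(u-398)/1.66,55+v/1.66)
pts=[(T,ct(297,361),(-285,178),119),(T,ct(114,248),(0,178),119),(T,ct(373,219),(-285,-33),134),(T,ct(2,62),(238,36),187),(T,ct(38,17),(238,-36),187),(T,ct(155,165),(0,48),187),(T,ct(193,114),(0,-48),187),
(S,cs(412,378),(-285,178),119),(S,cs(598,446),(-285,-33),134),(S,cs(712,20),(238,36),187),(S,cs(768,38),(238,-36),187),(S,cs(636,165),(0,48),187),(S,cs(702,186),(0,-48),187)]
W=[ray(c,uv,z) for c,uv,_,z in pts]
f=lambda P:np.concatenate([w(P,b)-a for a,(_,_,b,_) in zip(W,pts)])
r=least_squares(f,[600,100,0.6],loss="soft_l1",f_scale=5);print(r.x);print(f(r.x).reshape(-1,2).round(0).tolist())
P=r.x;np.save("P.npy",P)
for nm,c,k,q in(("top",T,ct,[(171,202),(322,201),(323,232),(170,234)]),("scene",S,cs,[(554,211),(591,208),(612,372),(571,377)])):
    X=np.array([inv(P,ray(c,k(*p),142)) for p in q]);print(nm,X.round(0).tolist(),X.mean(0))
print("jar",inv(P,ray(T,ct(143,245),152)))
print([w(P,p) for p in((-137,66),(0,0),(-285,0))])
E
```

```text
[665.07060432   8.64855527   0.97846294]
[[-5.0, -3.0], [-4.0, 7.0], [0.0, -5.0], [2.0, -1.0], [2.0, 6.0], [9.0, -1.0], [26.0, -2.0], [-5.0, 0.0], [-4.0, -1.0], [-0.0, 2.0], [1.0, 5.0], [-9.0, 2.0], [7.0, -9.0]]
top [[-40.0, 83.0], [-211.0, -16.0], [-231.0, 19.0], [-60.0, 119.0]] [-135.73168822   50.98904509]
scene [[-59.0, 115.0], [-41.0, 78.0], [-210.0, -20.0], [-230.0, 16.0]] [-135.00198259   47.2539447 ]
jar [-38.33540869 147.941146  ]
[array([533.82746749, -68.16445817]), array([665.07060432,   8.64855527]), array([ 505.95555589, -227.79890478])]
```

```bash
cat >> h.py <<'E'
from scipy.spatial.transform import Rotation as Ro
def tgt(xy,z,yaw): # report shift (cm) and yaw turn so jaw axis has world yaw `yaw` mod pi
    s=manip.observe(); y=Ro.from_rotvec(s["tcp_rot"]).as_matrix()
    a=np.arctan2(y[1,1],y[0,1]); d=(yaw-a+np.pi/2)%np.pi-np.pi/2
    print("t",s["clock"],"pos",s["tool_pos"].round(1),"xdir",y[:,0].round(3),"jawyaw",round(a,3),"q",s["q"].round(2),"F",s["ft_force"].round(1),
     "shift cm",((np.array([*xy,z])-s["tool_pos"])/10).round(2),"turn",round(d,3))
E
python3 - <<'E'
from h import *
P=np.load("P.npy"); C=np.array([-135,49]);ph=0.53
n=np.array([-np.sin(ph),np.cos(ph)])
A=w(P,C+52*n+8*np.array([np.cos(ph),np.sin(ph)]));print(A)
tgt(A,250,P[2]+ph)
E
```

```text
[497.6472812  -64.77254989]
t 0.1 pos [ 221.5 -529.9  212.4] xdir [-0.     0.002 -1.   ] jawyaw -1.175 q [-1.33  0.21  1.54  0.    1.39 -0.15] F [-0.1 -0.1 -0.2] shift cm [27.61 46.51  3.76] turn -0.458
```

Emit:
carry_out(rows=[[[2,3,4],[0,0,0],1],[[4,7,4],[0,0,-0.05],1],[[6,11,4],[0,0,-0.1],1],[[8,15,4],[0,0,-0.15],1],[[10.5,19,4],[0,0,-0.2],1],[[13,23,4],[0,0,-0.25],1],[[15,26.5,4],[0,0,-0.3],1],[[17,30,4],[0,0,-0.35],1]])

```text
clock: 0.9
tool_pos: [392.0, -228.6, 253.1]
tcp_rot: [2.199, 0.049, -2.2]
ft_force: [0.9, 0.0, -0.4]
width: 1.002
```

Emit:
carry_out(rows=[[[2,3,0],[0,0,-0.05],1],[[4,6,0],[0,0,-0.08],1],[[6,10,0],[0,0,-0.11],1],[[8,13,0],[0,0,-0.11],1],[[10,15.5,0],[0,0,-0.11],1],[[10.6,16.5,0],[0,0,-0.11],1],[[10.6,16.5,0],[0,0,-0.11],1]])

```text
clock: 1.6
tool_pos: [497.7, -64.5, 252.9]
tcp_rot: [-2.189, 0.067, 2.192]
ft_force: [-0.5, -0.8, -0.0]
width: 1.001
```

Run:
```python
from h import *
P=np.load("P.npy");tgt((497.6,-64.8),250,P[2]+.53)
c=eyes.get_calibration("wrist");np.save("w1.npy",c,allow_pickle=True);cv2.imwrite("pics/w1.png",eyes.camera("wrist")[...,::-1])
print([[p,proj(c,np.array([*w(P,p[:2]),p[2]])).round()] for p in((-285,-30,134),(0,-30,134),(0,178,119),(0,30,110))])
```

```text
t 1.6 pos [497.7 -64.5 252.9] xdir [-0.001  0.    -1.   ] jawyaw -1.632 q [-0.3   0.02  1.67 -0.    1.46  1.33] F [-0.5 -0.8 -0. ] shift cm [-0.01 -0.03 -0.29] turn -0.001
[[(-285, -30, 134), array([507., 147.])], [(0, -30, 134), array([242., -26.])], [(0, 178, 119), array([158., 179.])], [(0, 30, 110), array([221.,  48.])]]
```

View pics/w1.png

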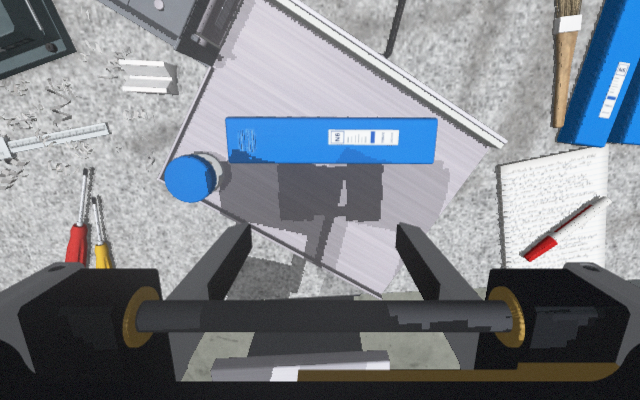

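The wrist view shows the jaws parallel to the box, whose top face spans (227,117) to (437,163). The fence end is at about (504,147) and the far-left tray corner at (162,180), both matching the predictions. The jar at (190,178) is clear. Next I lower the fingers beside the box.

Emit:
carry_out(rows=[[[0,0,-4],[0,0,0],1],[[0,0,-8],[0,0,0],1],[[0,0,-11],[0,0,0],1],[[0,0,-12.5],[0,0,0],1],[[0.6,0,-12.5],[0,0,0],1],[[1.2,0,-12.5],[0,0,0],1],[[1.6,-0.1,-12.5],[0,0,0],1],[[1.9,-0.1,-12.5],[0,0,0],1]])

```text
clock: 2.45
tool_pos: [518.0, -67.5, 130.1]
tcp_rot: [-2.191, 0.072, 2.187]
ft_force: [-2.4, -1.1, 1.8]
width: 1.002
```

Emit:
carry_out(rows=[[[0.3,-0.1,0],[0,0,-0.03],1],[[0.6,-0.3,0],[0,0,-0.06],1],[[1.0,-0.5,0],[0,0,-0.1],1],[[1.3,-0.7,0],[0,0,-0.13],1],[[1.7,-0.9,0],[0,0,-0.17],1],[[2.0,-1.1,0],[0,0,-0.2],1],[[2.4,-1.2,0],[0,0,-0.24],1],[[2.7,-1.4,0],[0,0,-0.27],1]])

```text
clock: 3.25
tool_pos: [543.9, -80.4, 128.3]
tcp_rot: [-2.039, 0.346, 2.039]
ft_force: [-0.6, 1.4, 0.2]
width: 0.998
```

Run:
```python
from h import *
P=np.load("P.npy");tgt(w(P,(-138,22)),128,P[2]); print(inv(P,manip.observe()["tool_pos"]))
a=eyes.camera("wrist")[...,::-1];b=eyes.camera("scene")[...,::-1]
cv2.imwrite("pics/w2.png",np.hstack([cv2.resize(a,(400,250)),cv2.resize(b[80:330,120:420],None,fx=1.3,fy=1.0)]))
```

```text
t 3.25 pos [543.9 -80.4 128.3] xdir [-0.  0. -1.] jawyaw -1.907 q [-0.3   0.24  1.69  0.    1.21  1.6 ] F [-0.6  1.4  0.2] shift cm [ 2.59 -1.31 -0.03] turn -0.256
[-141.57821051   50.81827432]
```

View pics/w2.png

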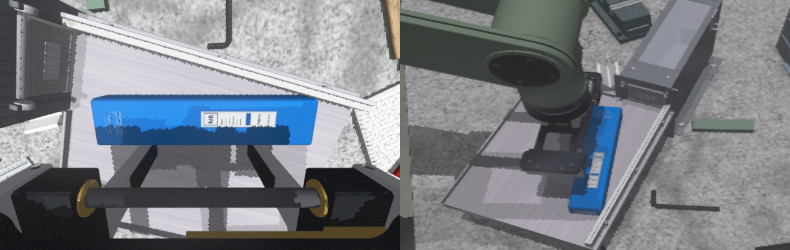

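The box is turning with the jaws and its near-right corner is almost at the fence. I continue the sweep.

Emit:
carry_out(rows=[[[0.3,-0.1,0],[0,0,-0.04],1],[[0.6,-0.3,0],[0,0,-0.08],1],[[0.9,-0.4,0],[0,0,-0.12],1],[[1.2,-0.6,0],[0,0,-0.16],1],[[1.5,-0.7,0],[0,0,-0.2],1],[[1.8,-0.9,0],[0,0,-0.23],1],[[2.1,-1.1,0],[0,0,-0.255],1],[[2.3,-1.2,0],[0,0,-0.255],1]])

```text
clock: 4.15
tool_pos: [565.6, -92.1, 128.4]
tcp_rot: [-1.881, 0.573, 1.889]
ft_force: [-7.5, 4.4, 5.9]
width: 1.002
```

Emit:
carry_out(rows=[[[0.1,-0.1,0],[0,0,0],1],[[0.2,-0.1,0],[0,0,0],1],[[0.3,-0.2,0],[0,0,0],1]])

```text
clock: 4.45
tool_pos: [566.1, -92.1, 128.4]
tcp_rot: [-1.874, 0.571, 1.894]
ft_force: [-12.0, 9.3, 10.8]
width: 1.0
```

Run:
```python
from h import *
P=np.load("P.npy");tgt(w(P,(-138,22)),128,P[2]); print(inv(P,manip.observe()["tool_pos"]))
np.save("w3.npy",eyes.get_calibration("wrist"),allow_pickle=True)
cv2.imwrite("pics/w3.png",eyes.camera("wrist")[...,::-1])
```

```text
t 4.45 pos [566.1 -92.1 128.4] xdir [-0.009  0.005 -1.   ] jawyaw -2.162 q [-0.31  0.29  1.62  0.    1.24  1.85] F [-12.    9.3  10.8] shift cm [ 0.37 -0.15 -0.04] turn -0.002
[-138.85255875   25.90836339]
```

View pics/w3.png

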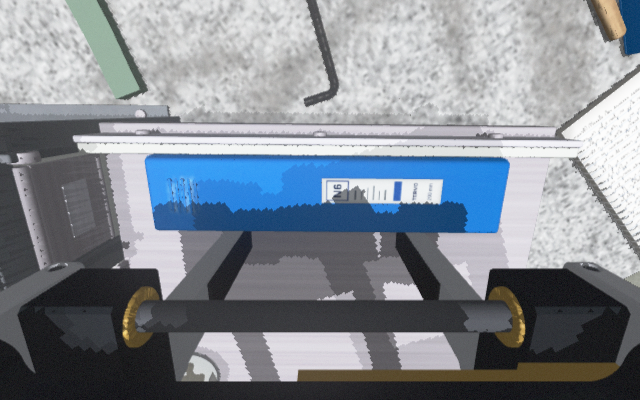

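The box lies flat along the fence: its top edge is at rows 157-158, parallel to the rail at rows 150-155, and both fingers are pressing with about 15 N. I back the fingers off and find the near end.

Emit:
carry_out(rows=[[[-0.6,0.4,0],[0,0,0],1],[[-1.6,1.1,0],[0,0,0],1],[[-2.6,1.8,0],[0,0,0],1],[[-2.6,1.8,4],[0,0,0],1],[[-2.6,1.8,7],[0,0,0.1],0.5],[[-2.6,1.8,7],[0,0,0.25],0]])

```text
clock: 5.1
tool_pos: [546.8, -77.4, 204.1]
tcp_rot: [-2.053, 0.345, 2.03]
ft_force: [0.2, -0.3, -0.3]
width: 0.865
```

Run:
```python
from h import *
P=np.load("P.npy");c=np.load("w3.npy",allow_pickle=True).item()
for p in((147,157),(507,158),(504,232),(153,230)): print(inv(P,ray(c,p,142)).round(1))
print("fence",inv(P,ray(c,(85,150),134)),inv(P,ray(c,(575,155),134)), "flap/wall", inv(P,ray(c,(120,270),110)))
tgt(w(P,(-268,-4)),185,P[2]+np.pi/2)
tgt(w(P,(-90,-4)),128,P[2]+np.pi/2)
```

```text
[-46.3 -27.6]
[-236.5  -27.3]
[-241.9   14.8]
[-43.1  13.8]
fence [ -8.05448236 -30.21533843] [-278.88818186  -27.79811527] flap/wall [ 4.73773199 57.69644401]
t 5.1 pos [546.8 -77.4 204.1] xdir [ 0.011 -0.004 -1.   ] jawyaw -1.904 q [-0.3   0.16  1.62 -0.    1.35  1.61] F [ 0.2 -0.3 -0.3] shift cm [ -2.8  -13.86  -1.91] turn 1.312
t 5.1 pos [546.8 -77.4 204.1] xdir [ 0.011 -0.004 -1.   ] jawyaw -1.904 q [-0.3   0.16  1.62 -0.    1.35  1.61] F [ 0.2 -0.3 -0.3] shift cm [ 7.13  0.91 -7.61] turn 1.312
```

Emit:
carry_out(rows=[[[-0.4,-2,0],[0,0,0.14],-0.8],[[-0.8,-4,0],[0,0,0.28],-0.8],[[-1.2,-6,0],[0,0,0.42],-0.8],[[-1.6,-8,0],[0,0,0.56],-0.8],[[-2,-10,0],[0,0,0.7],-0.8],[[-2.3,-12,0],[0,0,0.84],-0.8],[[-2.6,-13.5,0],[0,0,0.98],-0.8],[[-2.7,-14.2,0],[0,0,1.12],-0.8]])

```text
clock: 5.9
tool_pos: [516.1, -219.7, 198.5]
tcp_rot: [1.76, 0.728, -1.76]
ft_force: [0.8, 0.6, 0.3]
width: 0.184
```

Emit:
carry_out(rows=[[[0,0,0],[0,0,0.14],-0.8],[[0,0,0],[0,0,0.19],-0.8],[[0,0,0],[0,0,0.19],-0.8]])

```text
clock: 6.2
tool_pos: [516.3, -218.4, 198.5]
tcp_rot: [1.636, 0.862, -1.636]
ft_force: [0.1, -0.2, 0.5]
width: 0.103
```

Run:
```python
from h import *
P=np.load("P.npy");s=manip.observe();print(inv(P,s["tool_pos"]),s["width"])
tgt(w(P,(-268,-6)),128,P[2]+np.pi/2)
cv2.imwrite("pics/w4.png",eyes.camera("wrist")[...,::-1])
```

```text
[-271.43797433   -3.39342476] 0.10279235147240069
t 6.2 pos [ 516.3 -218.4  198.5] xdir [ 0. -0. -1.] jawyaw -0.6 q [-0.55  0.19  1.59 -0.    1.36  0.05] F [ 0.1 -0.2  0.5] shift cm [ 0.41  0.14 -7.05] turn 0.008
```

View pics/w4.png

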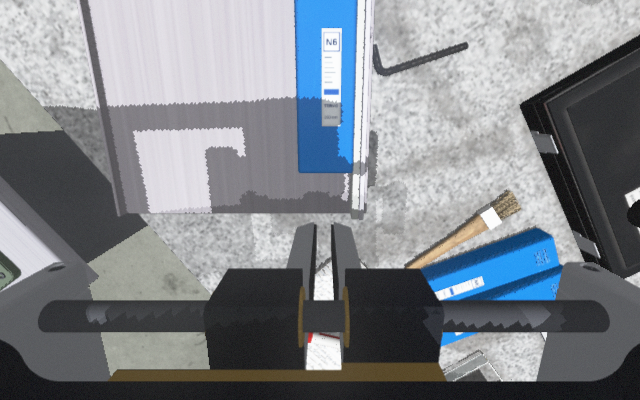

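Fingertips (column 325) are in line with the box's near end (columns 298-358), and the box is still flat on the fence. I lower them and push.

Emit:
carry_out(rows=[[[0.2,-0.1,-3],[0,0,0],-0.8],[[0.2,-0.1,-5.5],[0,0,0],-0.8],[[0.2,-0.1,-7],[0,0,0],-0.8],[[0.2,-0.1,-7],[0,0,0],-0.8],[[0.5,0.3,-7],[0,0,0],-0.8],[[0.8,0.7,-7],[0,0,0],-0.8],[[1.0,1.1,-7],[0,0,0],-0.8],[[1.2,1.4,-7],[0,0,0],-0.8]])

```text
clock: 7.05
tool_pos: [529.6, -204.4, 129.6]
tcp_rot: [1.636, 0.861, -1.634]
ft_force: [0.0, -0.1, 0.0]
width: 0.099
```

Emit:
carry_out(rows=[[[0.2,0.3,0],[0,0,0],-0.8],[[0.4,0.6,0],[0,0,0],-0.8],[[0.6,0.9,0],[0,0,0],-0.8],[[0.8,1.2,0],[0,0,0],-0.8],[[1.05,1.55,0],[0,0,0],-0.8],[[1.3,1.9,0],[0,0,0],-0.8],[[1.55,2.25,0],[0,0,0],-0.8],[[1.8,2.65,0],[0,0,0],-0.8]])

```text
clock: 7.85
tool_pos: [546.9, -177.8, 128.4]
tcp_rot: [1.636, 0.863, -1.636]
ft_force: [-1.6, -3.8, 2.5]
width: 0.099
```

Run:
```python
from h import *
P=np.load("P.npy");s=manip.observe();print(inv(P,s["tool_pos"]),s["width"],s["ft_force"])
a=eyes.camera("wrist")[...,::-1]
cv2.imwrite("pics/w5.png",a)
```

```text
[-220.67772536   -6.03811724] 0.09883354749133641 [-1.59231394 -3.84174337  2.50144628]
```

View pics/w5.png

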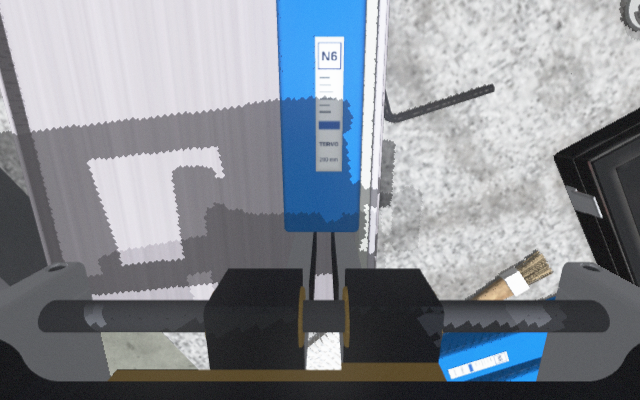

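The fingers are centred on the near end and the box is moving smoothly along the fence at about 4 N.

Emit:
carry_out(rows=[[[0.2,0.3,0],[0,0,0],-0.8],[[0.4,0.65,0],[0,0,0],-0.8],[[0.65,1.0,0],[0,0,0],-0.8],[[0.9,1.3,0],[0,0,0],-0.8],[[1.1,1.65,0],[0,0,0],-0.8],[[1.35,2.0,0],[0,0,0],-0.8],[[1.6,2.3,0],[0,0,0],-0.8],[[1.8,2.65,0],[0,0,0],-0.8]])

```text
clock: 8.7
tool_pos: [564.8, -151.2, 128.3]
tcp_rot: [1.636, 0.863, -1.636]
ft_force: [-1.5, -2.6, 2.0]
width: 0.099
```

Emit:
carry_out(rows=[[[0.2,0.3,0],[0,0,0],-0.8],[[0.4,0.65,0],[0,0,0],-0.8],[[0.65,1.0,0],[0,0,0],-0.8],[[0.9,1.3,0],[0,0,0],-0.8],[[1.1,1.65,0],[0,0,0],-0.8],[[1.35,2.0,0],[0,0,0],-0.8],[[1.6,2.3,0],[0,0,0],-0.8],[[1.8,2.65,0],[0,0,0],-0.8]])

```text
clock: 9.5
tool_pos: [582.9, -124.7, 128.3]
tcp_rot: [1.636, 0.863, -1.636]
ft_force: [-2.3, -3.2, 1.6]
width: 0.101
```

Emit:
carry_out(rows=[[[0.2,0.3,0],[0,0,0],-0.8],[[0.4,0.6,0],[0,0,0],-0.8],[[0.6,0.9,0],[0,0,0],-0.8],[[0.8,1.2,0],[0,0,0],-0.8],[[1.0,1.5,0],[0,0,0],-0.8],[[1.2,1.75,0],[0,0,0],-0.8],[[1.35,2.0,0],[0,0,0],-0.8],[[1.5,2.2,0],[0,0,0],-0.8]])

```text
clock: 10.3
tool_pos: [597.8, -102.8, 128.4]
tcp_rot: [1.636, 0.863, -1.636]
ft_force: [-1.3, -2.2, -0.5]
width: 0.103
```

Run:
```python
from h import *
P=np.load("P.npy");s=manip.observe();print(inv(P,s["tool_pos"]),s["width"],s["ft_force"])
a=eyes.camera("wrist")[...,::-1];b=eyes.camera("scene")[...,::-1]
cv2.imwrite("pics/w6.png",np.hstack([cv2.resize(a,(480,300)),b[30:330,130:440]]))
```

```text
[-130.00311316   -6.34639202] 0.10334377111466189 [-1.34776121 -2.18259478 -0.53840466]
```

View pics/w6.png

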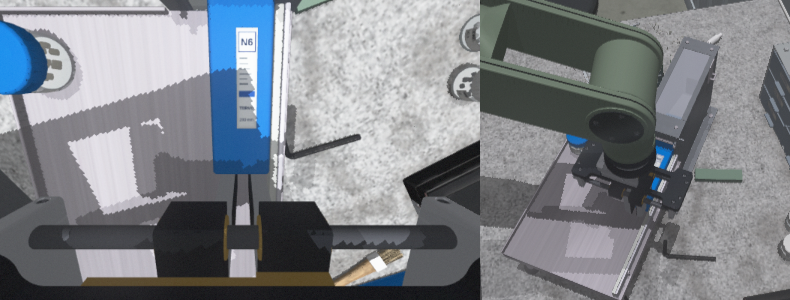

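The box is entering the mouth, still flat along the fence, with low force. Its middle is about 20 mm short of the sill, so I continue more slowly.

Emit:
carry_out(rows=[[[0.17,0.25,0],[0,0,0],-0.8],[[0.34,0.5,0],[0,0,0],-0.8],[[0.5,0.75,0],[0,0,0],-0.8],[[0.7,1.0,0],[0,0,0],-0.8],[[0.85,1.25,0],[0,0,0],-0.8],[[1.0,1.5,0],[0,0,0],-0.8],[[1.2,1.75,0],[0,0,0],-0.8],[[1.35,2.0,0],[0,0,0],-0.8]])

```text
clock: 11.2
tool_pos: [611.4, -82.9, 128.5]
tcp_rot: [1.636, 0.863, -1.636]
ft_force: [-1.7, -2.6, 0.2]
width: 0.101
```

Emit:
carry_out(rows=[[[0.15,0.2,0],[0,0,0],-0.8],[[0.3,0.4,0],[0,0,0],-0.8],[[0.4,0.6,0],[0,0,0],-0.8],[[0.55,0.8,0],[0,0,0],-0.8],[[0.7,1.0,0],[0,0,0],-0.8],[[0.8,1.2,0],[0,0,0],-0.8]])

```text
clock: 11.8
tool_pos: [619.4, -71.0, 128.6]
tcp_rot: [1.636, 0.862, -1.636]
ft_force: [-2.1, -3.3, 0.9]
width: 0.099
```

Run:
```python
from h import *
P=np.load("P.npy");s=manip.observe();print(inv(P,s["tool_pos"]),s["width"],s["ft_force"])
a=eyes.camera("wrist")[...,::-1];b=eyes.camera("top")[...,::-1]
cv2.imwrite("pics/w7.png",np.hstack([cv2.resize(a,(480,300)),b[80:380,150:460]]))
```

```text
[-91.59405272  -6.60310521] 0.0986272071256077 [-2.14932638 -3.2602026   0.92317811]
```

View pics/w7.png

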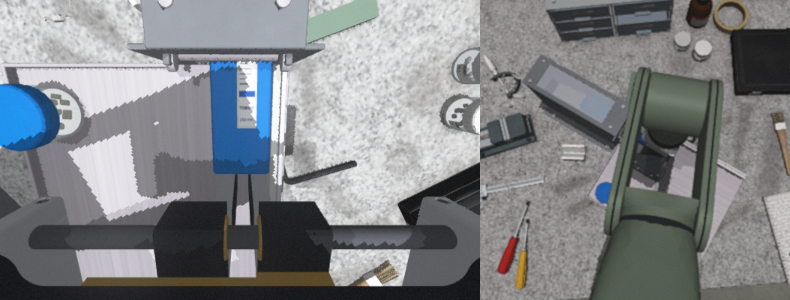

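It is almost at the tipping point and still level. I keep pushing gently.

Emit:
carry_out(rows=[[[0.1,0.15,0],[0,0,0],-0.8],[[0.2,0.3,0],[0,0,0],-0.8],[[0.35,0.5,0],[0,0,0],-0.8],[[0.45,0.65,0],[0,0,0],-0.8],[[0.55,0.8,0],[0,0,0],-0.8],[[0.65,1.0,0],[0,0,0],-0.8]])

```text
clock: 12.5
tool_pos: [625.9, -61.1, 128.6]
tcp_rot: [1.636, 0.862, -1.636]
ft_force: [-1.8, -3.3, 3.6]
width: 0.102
```

Run:
```python
from h import *
P=np.load("P.npy");s=manip.observe();print(inv(P,s["tool_pos"]),s["width"],s["ft_force"])
a=eyes.camera("wrist"); cv2.imwrite("pics/w8.png",a[...,::-1])
h=cv2.cvtColor(a,cv2.COLOR_RGB2HSV);m=cv2.inRange(h,(95,150,60),(125,255,255));m[:, :200]=0;m[260:]=0;m[:,400:]=0
print(cv2.boundingRect(m), m.sum()//255)
```

```text
[-79.74584589  -6.41422614] 0.10224061703321585 [-1.84819408 -3.26335677  3.63552127]
(281, 110, 81, 122) 7781
```

Emit:
carry_out(rows=[[[0.1,0.15,0],[0,0,0],-0.8],[[0.2,0.3,0],[0,0,0],-0.8],[[0.35,0.5,0],[0,0,0],-0.8],[[0.45,0.65,0],[0,0,0],-0.8]])

```text
clock: 12.95
tool_pos: [630.3, -53.8, 128.1]
tcp_rot: [1.636, 0.864, -1.636]
ft_force: [0.4, 1.2, -0.1]
width: 0.102
```

Run:
```python
from h import *
P=np.load("P.npy");s=manip.observe();print(inv(P,s["tool_pos"]),s["width"],s["ft_force"])
a=eyes.camera("wrist"); cv2.imwrite("pics/w9.png",a[...,::-1])
h=cv2.cvtColor(a,cv2.COLOR_RGB2HSV);m=cv2.inRange(h,(95,150,60),(125,255,255));m[:, :200]=0;m[260:]=0;m[:,400:]=0
print(cv2.boundingRect(m), m.sum()//255)
```

```text
[-71.25385778  -6.05406708] 0.1017410106433569 [ 0.35770305  1.23727125 -0.1136063 ]
(0, 0, 0, 0) 0
```

View pics/w9.png

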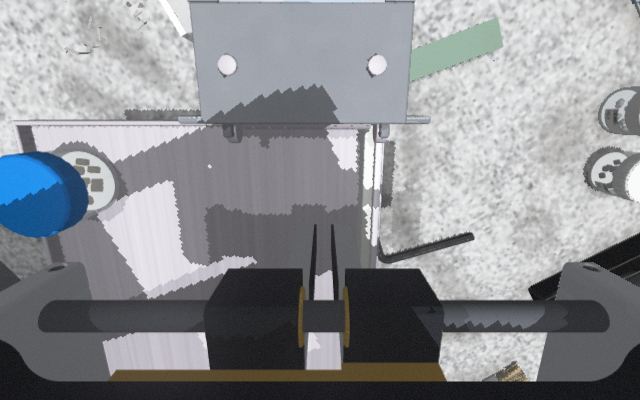

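The box has gone through the mouth and the tray is empty except for the jar. I draw back and rise clear.

Emit:
carry_out(rows=[[[-0.6,-0.8,0],[0,0,0],-0.8],[[-1.8,-2.6,0],[0,0,0],-0.8],[[-3.4,-5,0],[0,0,0],-0.8],[[-5.5,-8,1],[0,0,0],-0.8],[[-7,-10.5,4],[0,0,0],-0.8],[[-8.5,-13,7],[0,0,0],-0.8],[[-10.5,-16.5,10],[0,0,0],-0.8],[[-12.5,-20,12],[0,0,0],-0.8]])

```text
clock: 13.8
tool_pos: [504.6, -256.4, 251.2]
tcp_rot: [1.636, 0.86, -1.633]
ft_force: [0.5, -0.9, 0.5]
width: 0.099
```

Emit:
carry_out(rows=[[[-2.5,-4,0],[0,0,0],-0.8],[[-5,-8,0],[0,0,0],-0.8],[[-7.5,-12,0],[0,0,0],-0.8],[[-10,-16,0],[0,0,0],-0.8],[[-12,-20,0],[0,0,0],-0.8],[[-13,-23,0],[0,0,0],-0.8],[[-13,-23,0],[0,0,0],-0.8],[[-13,-23,0],[0,0,0],-0.8]])

```text
clock: 14.6
tool_pos: [374.2, -484.8, 248.1]
tcp_rot: [1.638, 0.863, -1.637]
ft_force: [0.4, 0.4, 0.4]
width: 0.105
```

Emit:
carry_out(rows=[[[0,0,0],[0,0,0],-0.8],[[0,0,0],[0,0,0],-0.8],[[0,0,0],[0,0,0],-0.8],[[0,0,0],[0,0,0],-0.8],[[0,0,0],[0,0,0],-0.8],[[0,0,0],[0,0,0],-0.8],[[0,0,0],[0,0,0],-0.8],[[0,0,0],[0,0,0],-0.8]])

```text
clock: 15.4
tool_pos: [375.2, -484.6, 248.4]
tcp_rot: [1.636, 0.863, -1.636]
ft_force: [-0.7, 0.5, -0.7]
width: 0.101
```

Run:
```python
from h import *
s=manip.observe();print(s["clock"],s["tool_pos"],s["ft_force"])
a=eyes.camera("scene")[...,::-1];b=eyes.camera("top")[...,::-1]
cv2.imwrite("pics/end_s.png",a);cv2.imwrite("pics/end_t.png",b)
f=lambda i,x,y:cv2.resize(i[y:y+200,x:x+200],(400,400),interpolation=3)
cv2.imwrite("pics/end.png",np.hstack([f(a,210,50),f(b,190,120)]))
for n,i in(("scene",a),("top",b)):
    d=cv2.absdiff(i,cv2.imread(f"pics/{n}0.png")).max(2);m=cv2.morphologyEx((d>50).astype(np.uint8),2,np.ones((3,3)))
    k=cv2.connectedComponentsWithStats(m)[2][1:];print(n,[x.tolist() for x in k if x[4]>15])
```

```text
15.4 [ 375.16637793 -484.56292973  248.43702891] [-0.68876307  0.51226179 -0.68076789]
scene [[0, 168, 36, 40, 899], [239, 180, 36, 109, 2434], [0, 201, 60, 32, 721], [3, 299, 19, 14, 150], [9, 304, 46, 50, 1214], [134, 356, 7, 10, 41], [136, 367, 22, 20, 192], [152, 370, 9, 10, 49], [0, 383, 18, 17, 224], [141, 384, 29, 16, 250]]
top [[292, 245, 93, 23, 1745], [616, 278, 19, 15, 141], [470, 286, 50, 76, 2016], [449, 297, 39, 33, 363], [569, 297, 71, 66, 2026], [438, 328, 8, 9, 45], [398, 336, 43, 30, 510], [620, 359, 12, 37, 154], [592, 365, 19, 28, 320]]
```

View pics/end.png

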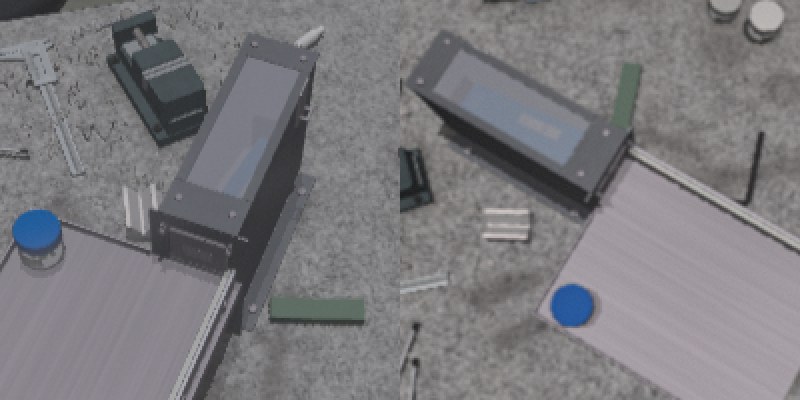

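The box shows through the roof window. The flap, jar and bench items match the start pictures.

```bash
python3 -c "
from station import manip
print(manip.job_done())"
```

```text
the job is handed in; nothing more can be done
None
```

The blade box is in the chest. I swept it flat along the fence with the open fingers, then pushed its near end steadily at about 3–5 N until it tipped over the sill. After that I drew the fingers back and handed the job in at about 15.5 s.

**Last checks:**
- **Box:** it shows through the roof window, and the tray is empty except for the jar.
- **Flap:** the mouth looks the same as in the start picture, so the flap appears shut. I judged this from the pictures only and did not measure its angle.
- **Jar and bench items:** comparing the start and end pictures showed no change at the jar or at the things round the chest. The only differences were where the box had been and where the arm and its shadow now are.
- **Forces:** the highest reading was about 19 N, when I pressed the box against the fence. That is well under the 120 N wrist limit.

**Disagreed with the brief:**
- **Chest angle:** I measured it turned about 0.97 rad, against the stated 0.25–0.85.
- **Box angle:** at the start it lay about 0.53 rad off the chest's x, against the stated limit of 0.18. I worked from the pictures.
- **Tipping point:** by my estimate the box's middle was about 28 mm or more past the sill when it tipped, against the stated 10–20 mm. The likeliest cause is an error of about 10 mm in where I placed the mouth.

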